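# Wipe the offcuts off the converter chassis plate

## Robot

A 7-joint arm with a two-finger parallel gripper is mounted at the origin on the work surface. World frame = base frame: x ahead of the robot, y to its left, z up, the work surface at z = 0. Lengths are in m, angles in rad, forces in N, time in s.
With the tool pointing down it reaches from about 0.4 to 0.85 m from the base axis. Payload 10.4 kg.
Tool frame: the origin (TCP) lies at the very end of the fingers, on their centre line; the grasp point (between the pads) lies 19 mm behind it (manip.grip_point_offset is the distance from the TCP to the grasp point, in m); z points along the fingers, y is the line along which they close (so a half turn about z gives the same grasp; the last joint's range is limited). The gripper opens to 87 mm and grips with 3 to 60 N. Pads are 19 mm wide; open, the fingers measure 117 mm over their backs; the gripper's body (75 mm by 190 mm) begins 51 mm behind the grasp point.
Start: joints at [1.128, 0.332, -0.065, 1.46, 0.022, 1.35, -0.088], TCP at [0.255, -0.571, 0.223] pointing down, gripper open.
Joint ranges: [-2.6, 2.6], [-0.5, 2.12], [-1.47, 1.34], [0.16, 2.42], [-1.27, 4.41], [0.06, 2.06], [-2.6, 2.6]. Speed limits (rad/s): [2.22, 2.22, 2.79, 2.79, 3.14, 3.14, 3.14].

## Interface

Orientations are given as a unit quaternion [x, y, z, w].
In Python, from station import monitor, snapshot, camera_model, manip gives the robot as it stands.
- The arm moves only by the tool jog_arm, never from a script. Its arguments are lists of equal length, an entry for each row: "claw": the finger opening in cm, from 0 to 8.7; "offset": the shift along the tool's x, y, z in cm, a list of three; "turn": the turn about the tool's z in degrees. In form: {"claw": [claw, ...], "offset": [[dx, dy, dz], ...], "turn": [turn, ...]}. A call has 1 to 8 rows; each row shifts and turns the commanded pose from where the row before left it, along the tool's axes as they then stand; what a row does not reach is not made up. A row lasts 1/10 s, in which the tool goes at most 50 mm and 8.59 degrees, less where a joint would pass 70% of its speed; a pose out of reach is approached as far as the arm can. A call with a gripper value outside its range is refused whole. The fingers move at their own pace and stop on an object; the grip force is fixed at half the most. Time passes only in rows, so rows that do not move let the fingers close. It gives the time, the measured TCP pose, the force, the opening and the grip force at its end, in the units of the state.
- monitor.sense(): the state, without advancing time (a new reading comes with each control period).
- snapshot(name): name is "scene" or "top" or "wrist"; returns the picture (480x640x3 uint8, red, green, blue); there is no depth.
- camera_model(name): a dict with "K" (3x3 intrinsics, pixels), "origin" and "attitude" of the camera in the world. Camera axes: x right, y down, z forward; pixel columns grow to the right and rows downward; lengths in m; the calibration is good to about 2 mm. A picture is of the moment at which its call begins: read the wrist's pose just before it. camera_model takes no time and is no camera call; for the wrist camera it gives the pose at the moment of the call.
- manip.finish_job(): hands the job in; it is judged then, once.
The state is a dict: "t": time; "qpos": joint angles; "qd": joint speeds; "joint_torque": joint torques, N m; "eef_pos": TCP position; "tool_rot": TCP orientation; "force": force on the tool from outside, world axes, zero at the start; "wrist_torque": the same for the moment, N m; "gripper_width": opening from 0.0 (shut) to 1.0 (fully open); "grasp_force": force on a finger pad.
Only numpy, scipy, OpenCV 4.12 (cv2) and the standard library are available. Lean on these libraries where they do the work, as an engineer would, in place of code of your own. Each camera call takes 0.05 s, during which the arm holds its last target. There are 200 camera calls.

## Task

Take the orange-handled scraper from its black mat and wipe all four plastic offcuts off the chassis plate, over its open front edge and into the yellow scrap tray, without touching the offcuts with the gripper. Then stand the scraper upright in the middle of its mat again and let go. Leave the other things on the bench where they stand.

Things in the scene. Friction and masses are not known exactly. Their poses are not given: they have to be found in the camera images.
- station: Fixed converter station; origin on the bench under the middle of the chassis plate; x points away from the plate's open front edge, so offcuts are wiped along its -x, which is to the robot's right (yaw about 90 degrees). Solid grey block with aluminium plate on top, 60 mm high, x from -90 to 100 mm, y from -138 to 138 mm. Its points share these axes
- plate (a point): Point on the plate's upper face, 60 mm above the station's origin. Lips 4 mm thick, 12 mm high run along both sides and the back of the plate; the front edge (x = -90 mm) is open, with the tray against it
- heat_sink (a point): Centre of the foot of the dark finned heat sink fixed on the plate, 145 (x) x 44 (y) x 50 mm high, 12.5 mm in front (-x) of the plate's centre. It parts the plate in two lanes, each 112 mm wide, centred 78 mm to either side (y = +78 and -78 mm)
- bar (a point): Centre of the underside of a fixed aluminium trunking bar over the rear of the plate: 60 (x) x 300 (y) x 80 mm high, underside 210 mm above the bench (150 mm above the plate), x from 14 to 74 mm of the station, on two posts behind the plate (x = 116 mm, y = +-100 mm). The hand must lean, as the handle does, to bring the scraper in below it
- tray (a point): Middle of the inner floor of the yellow scrap tray (fixed to the station, same axes), 150 mm in front of the station's origin, floor 4 mm above the bench; tray outside 120 mm (x) x 290 mm (y), walls 4 mm thick and 40 mm high
- scraper: Loose scraper, about 0.3 kg, standing on its block: blue block with black sole, 30 (x) x 92 (y) x 22 mm high, origin under the block's centre; orange handle 20 mm wide (y), 24 mm thick, rises from the middle of the block's top and leans 40 degrees from vertical towards -x, its end 130 mm along it from the block's top. The block's -x side pulls the offcuts
- grip (a point): Point in the middle of the scraper's handle, 90 mm along it from the block's top: 57.9 mm towards -x and 90.9 mm above the scraper's origin
- mat: Fixed black rubber mat, 130 x 130 x 4 mm, the scraper's place; origin under its centre; to the right of the tray, near the robot or farther out
- capacitor: Loose blue capacitor, upright cylinder 42 mm across and 80 mm high, close to the mat on its side towards the tray; origin under its centre; bystander
- parts_bin: Fixed open blue bin 130 x 130 x 50 mm beside the mat; origin under its centre; bystander
- multimeter: Loose yellow multimeter 160 (x) x 80 x 35 mm, lying left of the station; origin under its centre; bystander
- screwdriver: Loose red screwdriver lying left of the station, about 200 mm long along its x; bystander; origin at the bench below it
- jar: Loose jar 64 mm across, 90 mm high, left of the work; bystander
- junction_box: Loose white box 110 (x) x 70 x 40 mm, right of the work; bystander
- offcut_red: offcut, a red plastic bar 60 long (its y) x 22 (x) x 12 mm high, origin under its centre; starts loose on the chassis plate, one of two in its lane
- offcut_blue: offcut, a blue plastic bar 60 long (its y) x 22 (x) x 12 mm high, origin under its centre; starts loose on the chassis plate, one of two in its lane
- offcut_black: offcut, a black plastic bar 60 long (its y) x 22 (x) x 12 mm high, origin under its centre; starts loose on the chassis plate, one of two in its lane
- offcut_green: offcut, a green plastic bar 60 long (its y) x 22 (x) x 12 mm high, origin under its centre; starts loose on the chassis plate, one of two in its lane
Things that resemble listed ones, but are neither listed nor needed, are in the scene too. Of the things that look like the mat, the smaller one is meant. There is more than one size of the offcut_black; the job needs the smaller.

How it is judged:
On the way, in this order (a step that is already met when the one before it is completed fails the run):
1. the scraper is lifted off its mat (height (world z) of scraper above 0.04 m), for 0.2 s.
2. all four offcuts are in the scrap tray while the scraper is still away from its mat (x of offcut_red in the frame of tray between -0.06 and 0.06 m and y of offcut_red in the frame of tray between -0.146 and 0.146 m and x of offcut_blue in the frame of tray between -0.06 and 0.06 m and y of offcut_blue in the frame of tray between -0.146 and 0.146 m and x of offcut_black in the frame of tray between -0.06 and 0.06 m and y of offcut_black in the frame of tray between -0.146 and 0.146 m and x of offcut_green in the frame of tray between -0.06 and 0.06 m and y of offcut_green in the frame of tray between -0.146 and 0.146 m and height (world z) of each of offcut_red, offcut_blue, offcut_black, offcut_green below 0.045 m and horizontal distance between scraper and mat above 0.08 m), for 0.2 s.
At the end, for the whole second after the job is handed in: All four offcuts lie at rest in the yellow tray (centres within its walls, less than 45 mm above the bench), and the scraper stands released, upright within 0.1 rad, on its mat with its origin within 35 mm of the mat's centre (x of offcut_red in the frame of tray between -0.06 and 0.06 m and y of offcut_red in the frame of tray between -0.146 and 0.146 m and x of offcut_blue in the frame of tray between -0.06 and 0.06 m and y of offcut_blue in the frame of tray between -0.146 and 0.146 m and x of offcut_black in the frame of tray between -0.06 and 0.06 m and y of offcut_black in the frame of tray between -0.146 and 0.146 m and x of offcut_green in the frame of tray between -0.06 and 0.06 m and y of offcut_green in the frame of tray between -0.146 and 0.146 m and height (world z) of each of offcut_red, offcut_blue, offcut_black, offcut_green below 0.045 m and horizontal distance between scraper and mat below 0.035 m and angle between scraper's own z axis and vertical below 0.1 rad and height (world z) of scraper below 0.012 m and linear speed of scraper below 0.02 m/s and contact force between the fingers and scraper below 0.1 N and linear speed of each of offcut_red, offcut_blue, offcut_black, offcut_green below 0.03 m/s); the robot touches nothing.
It fails at once if an offcut is touched by the gripper or arm (contact force between any of the fingers, the arm and offcut_red above 0.5 N or contact force between any of the fingers, the arm and offcut_blue above 0.5 N or contact force between any of the fingers, the arm and offcut_black above 0.5 N or contact force between any of the fingers, the arm and offcut_green above 0.5 N).
It fails at once if a bystander is moved more than 20 mm or tipped over (distance of any of capacitor, multimeter, screwdriver, jar, junction_box from where it was at the start of the episode above 0.02 m or angle between any of capacitor, jar's own z axis and vertical above 0.5 rad).
It also fails if it takes over 59 s, if anything falls off the work surface, if the arm or the gripper's body presses on something with over 40 N, if the wrist force passes 120 N, or if a joint passes its speed limit or range.

## Working session

There is one attempt and no reset: what is moved stays moved. The work goes in short steps, Python scripts to look and compute and a tool call to move; the robot and the scene stay as the last step left them, time stands still between calls to the robot, and variables do not carry over. Pictures are saved under pics/ and viewed, at most 10 in all, crops included, and the job is handed in when it is done.

Besides the shell and the picture viewer there is one more tool, called after "Request:" as name(argument=value, ...), one argument or row to a line, values as JSON. jog_arm: Moves the arm, as the interface text tells. Its arguments: {"type":"object","properties":{"claw":{"type":"array"},"offset":{"type":"array"},"turn":{"type":"array"}},"required":["claw","offset","turn"]}

```bash
mkdir -p pics; ls
python3 - <<'E'
from station import monitor, snapshot, camera_model, manip
import cv2, numpy as np
for n in ("scene","top"):
    im=snapshot(n); cv2.imwrite(f"pics/{n}0.png",im[:,:,::-1])
    c=camera_model(n); print(n,c)
print(camera_model("wrist"))
s=monitor.sense(); print({k:np.round(v,3) for k,v in s.items()}); print([a for a in dir(manip) if a[0]!='_'], manip.grip_point_offset)
E
```

```text
pics
scene {'K': array([[534.46553296,   0.        , 317.75213845],
       [  0.        , 534.46553296, 239.27498404],
       [  0.        ,   0.        ,   1.        ]]), 'origin': array([ 1.28862536, -0.44133366,  1.18718417]), 'attitude': array([ 0.79274364,  0.49950855, -0.17800721, -0.300603  ])}
top {'K': array([[595.18136576,   0.        , 315.85706971],
       [  0.        , 595.18136576, 237.95115186],
       [  0.        ,   0.        ,   1.        ]]), 'origin': array([ 0.31371237, -0.04647467,  1.49695411]), 'attitude': array([ 0.71125443, -0.69945556,  0.0514708 , -0.04722084])}
{'K': array([[387.64869962,   0.        , 319.19325442],
       [  0.        , 387.64869962, 233.86726918],
       [  0.        ,   0.        ,   1.        ]]), 'origin': array([ 0.32821401, -0.53785799,  0.38386499]), 'attitude': array([ 0.82949059, -0.53858801, -0.08111355,  0.12364832])}
{'t': np.float64(0.1), 'qpos': array([ 1.128,  0.333, -0.065,  1.461,  0.022,  1.35 , -0.089]), 'qd': array([-0.001, -0.002, -0.   , -0.002, -0.   ,  0.   ,  0.001]), 'joint_torque': array([ 1.0000e-03, -6.2455e+01,  2.5000e-02, -3.9072e+01, -6.1000e-02,
        3.7000e-02,  0.0000e+00]), 'eef_pos': array([ 0.255, -0.57 ,  0.222]), 'tool_rot': array([ 0.978,  0.208, -0.   , -0.001]), 'force': array([-0.167,  0.297,  0.11 ]), 'wrist_torque': array([0.003, 0.018, 0.023]), 'grasp_force': np.float64(0.0), 'gripper_width': np.float64(1.001)}
['Unreachable', 'finish_job', 'grip_point_offset'] 0.0187
```

View pics/scene0.png

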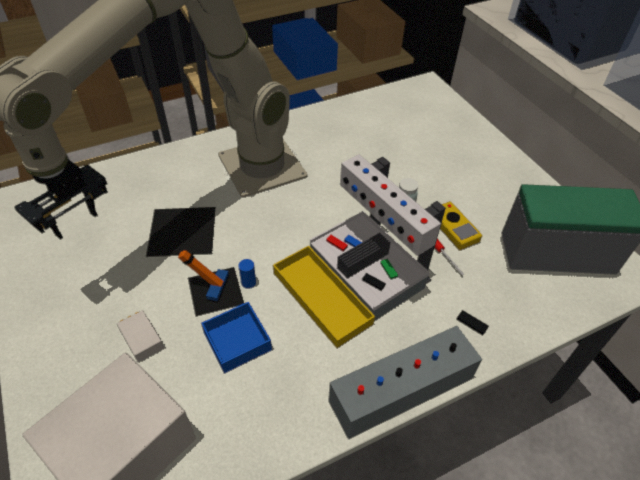

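View pics/top0.png

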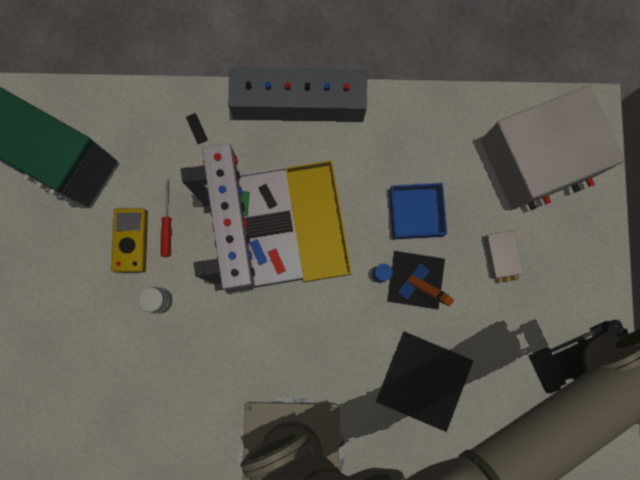

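The scene view shows the scraper on a small black mat at (215,290), with a larger, bare mat at (182,232). The red and blue offcuts are at (337,242) and (353,242) in one lane, and the green and black ones at (389,268) and (373,282) in the other. A longer black bar lies off the plate at (472,322).

In the top view the candidates are:
- **Mats:** (417,280) is the smaller one and holds the scraper, so it is the one meant. (425,380) is the decoy.
- **Black bars:** (268,196) is smaller and on the plate, so it is the one meant. (196,128) is larger and on the bench, so it is the decoy.

I'll measure these and confirm them in an enlarged crop.

```bash
cat > h.py <<'E'
import numpy as np, cv2
from scipy.spatial.transform import Rotation as R
from station import monitor, snapshot, camera_model, manip
CM={n:camera_model(n) for n in ("scene","top")}
def ray(c,px):
    px=np.atleast_2d(np.asarray(px,float)); d=np.c_[px,np.ones(len(px))]@np.linalg.inv(c["K"]).T
    d=R.from_quat(c["attitude"]).apply(d); return c["origin"],d/np.linalg.norm(d,axis=1)[:,None]
def plane(c,px,z):
    o,d=ray(c,px); return o+d*((z-o[2])/d[:,2])[:,None]
def tri(c1,p1,c2,p2):
    A=0;b=0
    for c,p in((c1,p1),(c2,p2)):
        o,d=ray(c,p);d=d[0];P=np.eye(3)-np.outer(d,d);A=A+P;b=b+P@o
    return np.linalg.solve(A,b)
def proj(c,X):
    v=R.from_quat(c["attitude"]).inv().apply(np.atleast_2d(X)-c["origin"])@c["K"].T; return v[:,:2]/v[:,2:]
def mask(im,lo,hi):
    return cv2.inRange(cv2.cvtColor(im,cv2.COLOR_BGR2HSV),np.array(lo),np.array(hi))
def blobs(m,amin=15):
    cs,_=cv2.findContours(m,cv2.RETR_EXTERNAL,cv2.CHAIN_APPROX_NONE)
    return [(round(cv2.contourArea(c)),np.round(cv2.minAreaRect(c)[0],1),np.round(cv2.boxPoints(cv2.minAreaRect(c)),1).tolist()) for c in cs if cv2.contourArea(c)>amin]
E
python3 - <<'E'
from h import *
col={"orange":((5,150,90),(14,255,255)),"yellow":((20,150,80),(32,255,255)),"blue":((100,140,60),(125,255,255)),"green":((50,120,60),(80,255,255)),"red":((0,170,100),(4,255,255)),"dark":((0,0,0),(180,255,45))}
for n in("top","scene"):
    im=cv2.imread(f"pics/{n}0.png")
    for k,v in col.items():
        for b in blobs(mask(im,*v)): print(n,k,*b)
im=cv2.imread("pics/top0.png"); a=cv2.resize(im[140:320,180:480],(800,480),interpolation=cv2.INTER_CUBIC)
cv2.imwrite("pics/crop1.png",a)
E
```

```text
top orange 42 [447.8 299.8] [[442.0, 299.0], [447.0, 294.0], [453.5, 300.5], [448.5, 305.5]]
top yellow 1853 [127.9 240. ] [[111.30000305175781, 270.8999938964844], [113.4000015258789, 208.0], [144.39999389648438, 209.0], [142.3000030517578, 271.8999938964844]]
top yellow 5257 [318.  220.6] [[285.0, 167.60000610351562], [332.70001220703125, 160.0], [350.8999938964844, 273.6000061035156], [303.20001220703125, 281.20001220703125]]
top blue 144 [406.3 289.9] [[397.5, 291.3999938964844], [405.8999938964844, 280.8999938964844], [415.1000061035156, 288.29998779296875], [406.79998779296875, 298.79998779296875]]
top blue 196 [383.2 271.9] [[372.3999938964844, 268.79998779296875], [387.20001220703125, 261.3999938964844], [394.0, 275.0], [379.20001220703125, 282.3999938964844]]
top blue 126 [420.7 271.7] [[412.0, 273.29998779296875], [419.79998779296875, 262.8999938964844], [429.3999938964844, 270.1000061035156], [421.6000061035156, 280.5]]
top blue 20 [231.5 255.5] [[229.0, 253.0], [234.0, 253.0], [234.0, 258.0], [229.0, 258.0]]
top blue 147 [257.9 251.7] [[249.60000610351562, 243.0], [256.5,
[... 11761 characters left out ...]
, 22.799999237060547], [303.79998779296875, 10.0], [309.20001220703125, 36.0], [247.8000030517578, 48.79999923706055]]
scene dark 5457 [577.  31.] [[515.0, 0.0], [639.0, 0.0], [639.0, 62.0], [515.0, 62.0]]
scene dark 4612 [429.4  40.9] [[375.70001220703125, 81.69999694824219], [378.3999938964844, -3.299999952316284], [483.0, 0.0], [480.29998779296875, 85.0]]
scene dark 452 [336.8  15.8] [[313.29998779296875, 8.0], [354.70001220703125, -1.2000000476837158], [360.20001220703125, 23.600000381469727], [318.79998779296875, 32.79999923706055]]
scene dark 5684 [170.6  74.3] [[87.5999984741211, 104.5999984741211], [141.0, -8.899999618530273], [253.5, 44.099998474121094], [200.10000610351562, 157.5]]
```

View pics/crop1.png

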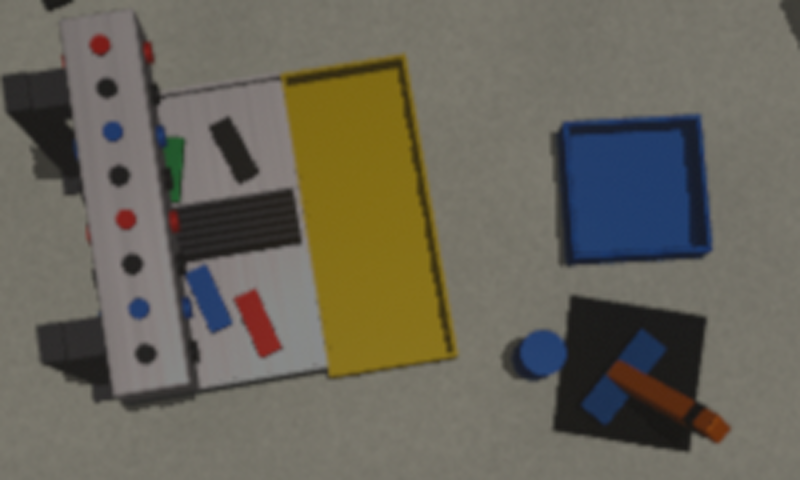

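The crop confirms it: the scraper stands on the small mat next to the capacitor, and the small black bar is in the upper lane on the plate. Next I'll compute the poses.

```bash
cat >> h.py <<'E'
def pose_rect(pts):
    return pts.mean(0)
E
python3 - <<'E'
from h import *
np.set_printoptions(precision=4,suppress=True)
T,S=CM["top"],CM["scene"]
im=cv2.imread("pics/top0.png"); ims=cv2.imread("pics/scene0.png")
# tray rim (z=.04) corners both views
t=np.array([[285,167.6],[332.7,160],[350.9,273.6],[303.2,281.2]])
s=np.array([[339.6,350.7],[377.3,318.9],[307.1,236],[269.5,267.8]])
print("tray outer edge z.04 top",plane(T,t,.04)); print("scene",plane(S,s,.04))
# mat, z=.004
mt=np.array([[386.4,300.8],[394.1,250.9],[448,259.2],[440.4,309.1]]); ms=np.array([[187.4,278.3],[234,267],[242.8,303.4],[196.2,314.7]])
for c,p in((T,mt),(S,ms)):
    q=plane(c,p,.004);print("mat",q.mean(0),np.linalg.norm(np.diff(q,axis=0),axis=1),np.degrees(np.arctan2(*(q[1]-q[0])[1::-1])))
print("mat tri",tri(T,mt.mean(0),S,ms.mean(0)))
# scraper block ends at top (z .026)
b=plane(T,[[397.5,291.4],[406.8,298.8],[419.8,262.9],[429.4,270.1],[405.9,280.9],[415.1,288.3],[412,273.3],[421.6,280.5]],.026); print("block",b)
# handle end cap: tri by orange end
print("handle end-ish tri",tri(T,[447.8,299.8],S,[184,255]))
for n,p,q in(("red",[276.4,260.8],[336.6,242.2]),("blue",[257.9,251.7],[352.4,241]),("black",[267.3,195.8],[373.5,281.3]),("green",[244.3,202.9],[388.8,268.3])):
    print(n,tri(T,p,S,q),plane(T,p,.072)[0],plane(S,q,.07)[0])
print("cap",tri(T,[383.2,271.9],S,[247.4,262]),plane(T,[383.2,271.9],.08))
# orange (broad) regions
for k,i in(("t",im),("s",ims)):
    for bl in blobs(mask(i,(3,120,50),(16,255,255)),30):print(k,*bl)
E
```

```text
tray outer edge z.04 top [[ 0.6958  0.0268  0.04  ]
 [ 0.7176 -0.0928  0.04  ]
 [ 0.4318 -0.1409  0.04  ]
 [ 0.4113 -0.0244  0.04  ]]
scene [[ 0.7458 -0.0955  0.04  ]
 [ 0.7069  0.0319  0.04  ]
 [ 0.3806 -0.01    0.04  ]
 [ 0.4411 -0.1511  0.04  ]]
mat [ 0.4218 -0.31    0.004 ] [0.1274 0.1374 0.1272] -8.813682153435398
mat [ 0.4233 -0.3036  0.004 ] [0.1298 0.1265 0.123 ] 82.41540807096668
mat tri [ 0.4226 -0.3072  0.0029]
block [[ 0.3909 -0.2572  0.026 ]
 [ 0.3731 -0.2801  0.026 ]
 [ 0.4625 -0.3129  0.026 ]
 [ 0.4449 -0.3366  0.026 ]
 [ 0.4172 -0.2781  0.026 ]
 [ 0.3993 -0.3007  0.026 ]
 [ 0.4363 -0.2933  0.026 ]
 [ 0.4188 -0.317   0.026 ]]
handle end-ish tri [ 0.3695 -0.3562  0.1223]
red [0.4579 0.0419 0.0688] [0.457  0.0405 0.072 ] [0.4592 0.0426 0.07  ]
blue [0.4774 0.0839 0.0741] [0.4783 0.0856 0.072 ] [0.4739 0.0842 0.07  ]
black [0.6172 0.068  0.0682] [0.616  0.0668 0.072 ] [0.6187 0.0682 0.07  ]
green [0.5985 0.1242 0.0704] [0.5973 0.1222 0.072 ] [0.5989 0.1263 0.07  ]
cap [ 0.4342 -0.2113  0.0897] [[ 0.434  -0.2154  0.08  ]]
t 90 [446. 299.] [[438.5, 297.5], [444.5, 291.5], [
[... 860 characters left out ...]
258789]]
s 254 [171.7  91.9] [[159.3000030517578, 88.0999984741211], [181.10000610351562, 83.0999984741211], [184.0, 95.69999694824219], [162.1999969482422, 100.69999694824219]]
s 420 [358.3  83.1] [[333.79998779296875, 83.4000015258789], [379.5, 70.9000015258789], [382.70001220703125, 82.69999694824219], [337.0, 95.19999694824219]]
s 2268 [102.   97.2] [[69.0999984741211, 74.5], [111.0, 58.20000076293945], [135.0, 119.80000305175781], [93.0999984741211, 136.10000610351562]]
s 35 [ 2. 50.] [[-0.0, 43.0], [4.0, 43.0], [4.0, 57.0], [0.0, 57.0]]
s 3146 [370.5  31. ] [[337.0, 0.0], [404.0, 0.0], [404.0, 62.0], [337.0, 62.0]]
s 466 [17.   9.5] [[-0.0, 0.0], [34.0, 0.0], [34.0, 19.0], [0.0, 19.0]]
```

Request:
jog_arm(
  claw=[8.7,8.7,8.7,8.7,8.7,8.7,8.7,8.7],
  offset=[
    [0,0,0],
    [0,0,0],
    [0,0,0],
    [0,0,0],
    [4,-1,0],
    [4,-1,0],
    [4,-1,0],
    [4,-1,0],
  ],
  turn=[-7,-7,-7,-7,0,0,0,0],
)

```text
t: 0.9
eef_pos: [0.3219, -0.4183, 0.2222]
tool_rot: [0.899, 0.439, -0.0, -0.0]
force: [0.5, -0.6, 0.6]
gripper_width: 0.999
grasp_force: 0.0
```

```bash
cat >> h.py <<'E'
O=np.array([.539,.090]); YAW=99.6
def st(p): # world->station xy
    return R.from_euler('z',-YAW,degrees=True).apply(np.r_[np.asarray(p)[:2]-O,0])[:2]
def wd(x,y):
    return O+R.from_euler('z',YAW,degrees=True).apply([x,y,0])[:2]
def go(target,heading,pr=True):
    s=monitor.sense(); r=R.from_quat(s["tool_rot"]); M=r.as_matrix()
    h=np.degrees(np.arctan2(M[1,0],M[0,0])); d=np.asarray(target)-s["eef_pos"]
    rt=R.from_euler('ZX',[heading,180],degrees=True)
    print("t",round(float(s["t"]),2),"tcp",s["eef_pos"].round(4),"head",h.round(2),"tilt",np.degrees(np.arccos(-M[2,2])).round(2),"F",np.round(s["force"],1),"w",round(float(s["gripper_width"])*8.7,2),"q",np.round(s["qpos"],2))
    print(" now-axes cm",(r.inv().apply(d)*100).round(2)," after-turn cm",(rt.inv().apply(d)*100).round(2)," turn",round(float(h-heading),2))
E
python3 - <<'E'
from h import *
go([.3713,-.3565,.0977],52)
im=snapshot("wrist"); c=camera_model("wrist"); cv2.imwrite("pics/w1.png",im[:,:,::-1]); np.savez("w1.npz",**c)
E
```

```text
t 0.9 tcp [ 0.3219 -0.4183  0.2222] head 52.04 tilt 0.03 F [ 0.5 -0.6  0.6] w 8.69 q [ 1.04  0.13 -0.23  1.71  0.03  1.31  0.14]
 now-axes cm [ 7.91  0.1  12.45]  after-turn cm [ 7.91  0.09 12.45]  turn 0.04
```

View pics/w1.png

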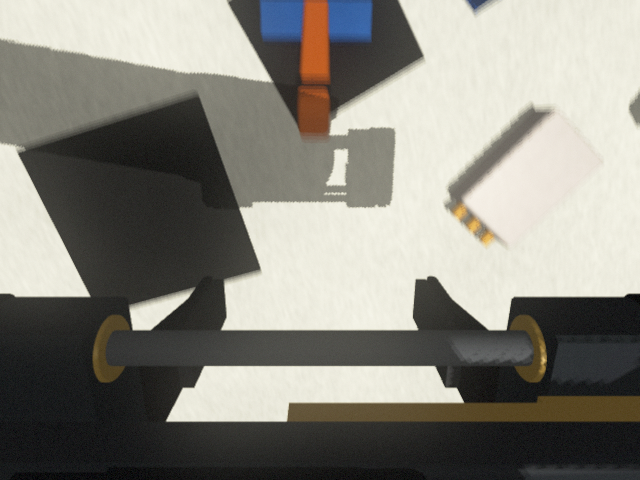

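The wrist view shows the handle running straight up the image, with its end at (313,110). The block's near edge is level at row 40, from column 261 to 372, so the heading matches. I'll check the position from here.

Run:
```python
from h import *
c=dict(np.load("w1.npz")); 
e=plane(c,[[261,40],[372,40]],.026); print(e, np.linalg.norm(e[1]-e[0]), np.degrees(np.arctan2(*(e[1]-e[0])[1::-1]))+90)
x=np.array([np.cos(np.radians(52)),np.sin(np.radians(52)),0]); o=e.mean(0)+.015*x; print("origin",o)
print("end cap tri w/ top", tri(c,[313,110],CM["top"],[447.8,299.8]), tri(c,[313,110],CM["scene"],[184,255]))
im=cv2.imread("pics/w1.png")
for b in blobs(mask(im,(3,120,50),(16,255,255)),60):print(b)
g=o-.0759*x; print(g); go([g[0],g[1],.0977],52)
```

```text
[[ 0.37365742 -0.26992561  0.026     ]
 [ 0.44752852 -0.32680805  0.026     ]] 0.09323385696613422 52.40290395602053
origin [ 0.41982789 -0.28654667  0.026     ]
end cap tri w/ top [ 0.3702603  -0.34491747  0.18222924] [ 0.37384004 -0.34830917  0.12532572]
(3625, array([313.5,  66.5]), [[297.0, 0.0], [330.0, 0.0], [330.0, 133.0], [297.0, 133.0]])
[ 0.37309919 -0.34635669  0.026     ]
t 0.95 tcp [ 0.3263 -0.412   0.2226] head 52.47 tilt 0.16 F [6.5 2.  0.3] w 8.7 q [ 1.03  0.13 -0.24  1.71  0.03  1.31  0.14]
 now-axes cm [ 8.03 -0.28 12.51]  after-turn cm [ 8.06 -0.35 12.49]  turn 0.47
```

Request:
jog_arm(
  claw=[8.7,8.7,8.7,8.7,8.7,8.7,8.7],
  offset=[
    [3,0,0],
    [3,0,0],
    [2,0,2],
    [0,0,2],
    [0,0,2],
    [0,0,0],
    [0,0,0],
  ],
  turn=[0,0,0,0,0,0,0],
)

```text
t: 1.65
eef_pos: [0.3707, -0.3569, 0.1628]
tool_rot: [0.899, 0.439, -0.0, -0.0]
force: [-0.8, 0.4, 0.3]
gripper_width: 0.998
grasp_force: 0.0
```

Run:
```python
from h import *
go([.3703,-.3548,.0977],52)
im=snapshot("wrist"); c=camera_model("wrist");go([.3703,-.3548,.0977],52)
im=cv2.cvtColor(im,cv2.COLOR_RGB2BGR); cv2.imwrite("pics/w2.png",im)
for k,lo,hi in(("o",(3,120,50),(16,255,255)),("b",(100,140,60),(125,255,255))):
    for b in blobs(mask(im,lo,hi),60):print(k,b)
np.savez("w2.npz",**c)
```

```text
t 1.65 tcp [ 0.3707 -0.3569  0.1628] head 52.04 tilt 0.03 F [-0.8  0.4  0.3] w 8.69 q [ 0.95  0.15 -0.3   1.82  0.05  1.18 -0.02]
 now-axes cm [ 0.14 -0.16  6.51]  after-turn cm [ 0.14 -0.16  6.51]  turn 0.04
t 1.7 tcp [ 0.371  -0.3572  0.1634] head 52.04 tilt 0.05 F [ 0.4 -1.   0.8] w 8.68 q [ 0.95  0.15 -0.3   1.81  0.05  1.18 -0.02]
 now-axes cm [ 0.15 -0.21  6.57]  after-turn cm [ 0.15 -0.21  6.57]  turn 0.04
o (1509, array([313., 263.]), [[296.0, 240.0], [330.0, 240.0], [330.0, 286.0], [296.0, 286.0]])
o (3575, array([314. , 161.5]), [[297.0, 222.0], [297.0, 101.0], [331.0, 101.0], [331.0, 222.0]])
b (1861, array([354., 122.]), [[330.0, 101.0], [378.0, 101.0], [378.0, 143.0], [330.0, 143.0]])
b (593, array([284.9, 120.9]), [[268.5, 140.6999969482422], [271.0, 99.19999694824219], [301.29998779296875, 101.0999984741211], [298.79998779296875, 142.60000610351562]])
b (11530, array([541.5,  53.5]), [[444.0, 0.0], [639.0, 0.0], [639.0, 107.0], [444.0, 107.0]])
b (1173, array([249. ,  12.5]), [[216.0, 0.0], [282.0, 0.0], [282.0, 25.0], [216.0, 25.0]])
```

Run:
```python
from h import *
c=dict(np.load("w2.npz")); c1=dict(np.load("w1.npz"))
e=plane(c,[[270,143],[378,143],[270,101],[378,101]],.026); print(e, e.mean(0))
print("end",tri(c,[313,263],CM["top"],[447.8,299.8]),tri(c,[313,263],CM["scene"],[184,255]))
x=np.array([np.cos(np.radians(52)),np.sin(np.radians(52)),0])
s=monitor.sense(); T=s["eef_pos"]; print("tcp proj z .116",proj(c,[T[0],T[1],.116]), "exp grip px",proj(c,np.r_[(e.mean(0)-.0759*x)[:2],.1164]))
print((e.mean(0)-.0759*x))
```

```text
[[ 0.3791114  -0.28673326  0.026     ]
 [ 0.44324391 -0.33687861  0.026     ]
 [ 0.39844164 -0.26381362  0.026     ]
 [ 0.4606547  -0.31245011  0.026     ]] [ 0.42036291 -0.2999689   0.026     ]
end [ 0.36814293 -0.35802109  0.11722674] [ 0.36907535 -0.35385206  0.12080917]
tcp proj z .116 [[319.29105686 261.06347199]] exp grip px [[325.55778991 261.95023462]]
[ 0.37363421 -0.35977892  0.026     ]
```

Request:
jog_arm(
  claw=[8.7,8.7,8.7,8.7,2,1,1,1],
  offset=[
    [0,0,2.5],
    [0,0,2.5],
    [0,0,1.5],
    [0,0,0],
    [0,0,0],
    [0,0,0],
    [0,0,0],
    [0,0,0],
  ],
  turn=[0,0,0,0,0,0,0,0],
)

```text
t: 2.5
eef_pos: [0.3711, -0.3572, 0.0983]
tool_rot: [0.899, 0.439, 0.0, 0.001]
force: [0.1, 0.5, -0.2]
gripper_width: 0.72
grasp_force: 0.0
```

Request:
jog_arm(
  claw=[1,1,1,1,1,1,1],
  offset=[
    [0,0,0],
    [0,0,0],
    [0,0,-1.5],
    [0,0,-2],
    [0,0,-2],
    [0,0,0],
    [0,0,0],
  ],
  turn=[0,0,0,0,0,0,0],
)

```text
t: 3.2
eef_pos: [0.3709, -0.357, 0.1525]
tool_rot: [0.899, 0.439, 0.0, 0.0]
force: [0.2, 1.1, 0.4]
gripper_width: 0.137
grasp_force: 0.0
```

Run:
```python
from h import *
go([.3703,-.3548,.0977],52); print(monitor.sense()["grasp_force"])
im=snapshot("wrist")[:,:,::-1]; sc=snapshot("scene")[:,:,::-1]
a=cv2.resize(sc[170:330,130:300],(510,480),interpolation=cv2.INTER_CUBIC); b=cv2.resize(im[:300,180:460],(280,300))
out=np.zeros((480,800,3),np.uint8); out[:,:510]=a; out[:300,515:795]=b; cv2.imwrite("pics/g1.png",out); cv2.imwrite("pics/w3.png",im)
```

```text
t 3.2 tcp [ 0.3709 -0.357   0.1525] head 52.05 tilt 0.04 F [0.2 1.1 0.4] w 1.19 q [ 0.95  0.16 -0.3   1.83  0.05  1.16 -0.03]
 now-axes cm [ 0.14 -0.18  5.48]  after-turn cm [ 0.14 -0.18  5.48]  turn 0.05
0.0
```

View pics/g1.png

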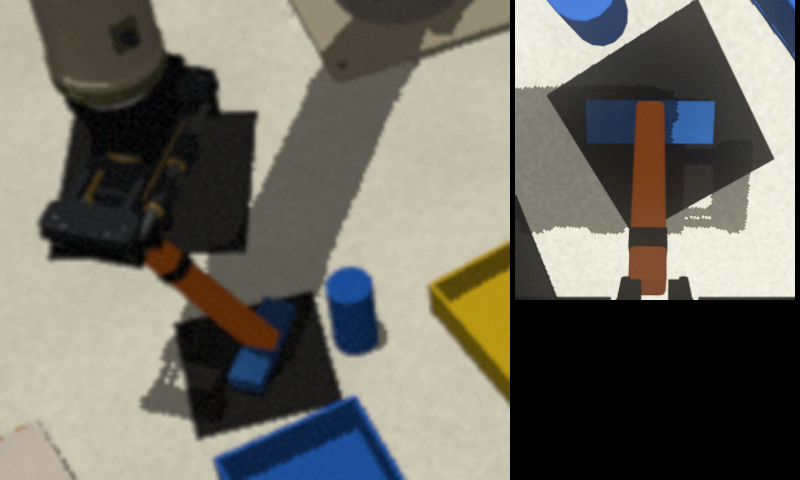

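The picture shows the scraper still on its mat, with the handle at crop (150,255) below the fingers. I lifted before the slow fingers had closed, so I'll reopen, go down again and wait longer for the grip.

Request:
jog_arm(
  claw=[5,5,5,5,5,5,5,5],
  offset=[
    [0,0,0],
    [0,0,0],
    [0,0,0],
    [0,0,0],
    [0,0,1.5],
    [0,0,2],
    [0,0,2],
    [0,0,0],
  ],
  turn=[0,0,0,0,0,0,0,0],
)

```text
t: 4.1
eef_pos: [0.3695, -0.3558, 0.0952]
tool_rot: [0.899, 0.439, -0.001, -0.002]
force: [0.2, -0.4, -0.2]
gripper_width: 0.568
grasp_force: 0.0
```

Request:
jog_arm(
  claw=[1,1,1,1,1,1,1,1],
  offset=[
    [0,0,0],
    [0,0,0],
    [0,0,0],
    [0,0,0],
    [0,0,0],
    [0,0,0],
    [0,0,0],
    [0,0,0],
  ],
  turn=[0,0,0,0,0,0,0,0],
)

```text
t: 4.9
eef_pos: [0.3707, -0.3571, 0.0978]
tool_rot: [0.899, 0.439, -0.0, 0.0]
force: [-2.7, -0.2, 6.0]
gripper_width: 0.227
grasp_force: 29.7
```

Run:
```python
from h import *
go([.3703,-.3548,.0977],52); print(monitor.sense()["grasp_force"])
```

```text
t 4.9 tcp [ 0.3707 -0.3571  0.0978] head 52.04 tilt 0.02 F [-2.7 -0.2  6. ] w 1.98 q [ 0.94  0.22 -0.3   1.89  0.07  1.05 -0.04]
 now-axes cm [ 0.16 -0.18  0.01]  after-turn cm [ 0.16 -0.18  0.01]  turn 0.04
29.698673151433468
```

Request:
jog_arm(
  claw=[1,1,1,1,1,1,1,1],
  offset=[
    [0,0,-1],
    [0,0,-2],
    [0,0,-3],
    [0,0,-3],
    [0,0,-3],
    [0,0,-2],
    [0,0,0],
    [0,0,0],
  ],
  turn=[0,0,0,0,0,0,0,0],
)

```text
t: 5.7
eef_pos: [0.3706, -0.3566, 0.2369]
tool_rot: [0.899, 0.439, -0.0, -0.0]
force: [1.1, -0.3, -3.2]
gripper_width: 0.234
grasp_force: 30.0
```

```bash
cat >> h.py <<'E'
def held(name,verbose=False):
    c=camera_model("wrist"); s=monitor.sense(); im=cv2.cvtColor(snapshot("wrist"),cv2.COLOR_RGB2BGR); cv2.imwrite(f"pics/{name}.png",im)
    m=mask(im,(100,140,40),(125,255,255)); m[260:]=0
    bs=[b for b in blobs(m,100)]; print(*bs,sep="\n"); print("grasp",round(float(s["grasp_force"]),1))
    # expected block top corners for level scraper, grip s=118
    r=R.from_quat(s["tool_rot"]).as_matrix(); T=s["eef_pos"]; x=r[:,0]; y=r[:,1]; up=np.array([0,0,1.])
    org=T+.0187*up-.1124*up+.0759*x
    print("level exp px",proj(c,[org+.022*up+a*.015*x+b*.046*y for a,b in((-1,-1),(-1,1),(1,-1),(1,1))]).round(1).tolist())
    return im
E
python3 - <<'E'
from h import *
go([.3703,-.3548,.0977],52); held("w4")
E
```

```text
t 5.7 tcp [ 0.3706 -0.3566  0.2369] head 52.06 tilt 0.02 F [ 1.1 -0.3 -3.2] w 2.04 q [ 0.96  0.1  -0.3   1.72  0.03  1.33 -0.01]
 now-axes cm [ 0.12 -0.13 13.92]  after-turn cm [ 0.12 -0.14 13.92]  turn 0.06
(2170, array([371.3, 127. ]), [[345.6000061035156, 151.89999389648438], [347.0, 100.5999984741211], [397.0, 102.0], [395.6000061035156, 153.3000030517578]])
(11511, array([501.,  54.]), [[397.0, 0.0], [605.0, 0.0], [605.0, 108.0], [397.0, 108.0]])
(2133, array([266. ,  23.5]), [[239.0, 0.0], [293.0, 0.0], [293.0, 47.0], [239.0, 47.0]])
grasp 30.0
level exp px [[241.5, 150.0], [397.1, 149.9], [238.3, 96.3], [400.1, 96.1]]
```

The scraper is held level: its block sits at rows 101–153, against 96–150 expected. Next I'll turn it to the station's heading and carry it over the near lane.

Request:
jog_arm(
  claw=[1,1,1,1,1,1,1,1],
  offset=[
    [0,0,0],
    [0,0,0],
    [0,0,0],
    [0,0,0],
    [0,0,0],
    [0,0,0],
    [0,0,0],
    [0,0,0],
  ],
  turn=[-4,-7,-8,-8,-8,-7,-4,-1.5],
)

```text
t: 6.55
eef_pos: [0.3703, -0.3564, 0.2359]
tool_rot: [0.645, 0.764, 0.0, -0.001]
force: [-0.8, -0.7, -2.8]
gripper_width: 0.229
grasp_force: 30.0
```

Request:
jog_arm(
  claw=[1,1,1,1,1,1,1,1],
  offset=[
    [2,1,0],
    [4,2,0],
    [4,2.2,0],
    [4,2.2,0],
    [4,2.2,0],
    [4,2.2,0],
    [4,2.2,0],
    [2,1.2,0],
  ],
  turn=[0,0,0,0,0,0,0,0],
)

```text
t: 7.35
eef_pos: [0.4745, -0.0511, 0.237]
tool_rot: [0.645, 0.765, 0.0, -0.001]
force: [-0.0, -0.3, -2.9]
gripper_width: 0.227
grasp_force: 30.0
```

Request:
jog_arm(
  claw=[1,1],
  offset=[
    [1,0.5,0],
    [0,0,0],
  ],
  turn=[0,0],
)

```text
t: 7.55
eef_pos: [0.4773, -0.0438, 0.2369]
tool_rot: [0.645, 0.764, -0.0, -0.001]
force: [-0.5, -0.5, -2.6]
gripper_width: 0.225
grasp_force: 30.0
```

Run:
```python
from h import *
p=wd(-.106,.078); go([*p,.18],99.6); held("w5"); print(st(monitor.sense()["eef_pos"]))
```

```text
t 7.55 tcp [ 0.4773 -0.0438  0.2369] head 99.64 tilt 0.07 F [-0.5 -0.5 -2.6] w 1.96 q [ 0.65  0.04 -0.66  1.78  0.03  1.33  0.15]
 now-axes cm [1.56 0.52 5.69]  after-turn cm [1.56 0.51 5.69]  turn 0.04
(2144, array([347.6,  49.2]), [[305.70001220703125, 46.20000076293945], [380.79998779296875, 23.399999618530273], [389.5, 52.20000076293945], [314.3999938964844, 75.0]])
grasp 30.0
level exp px [[241.7, 150.2], [397.2, 150.0], [238.5, 96.4], [400.3, 96.3]]
[-0.12317955  0.08363537]
```

View pics/w5.png

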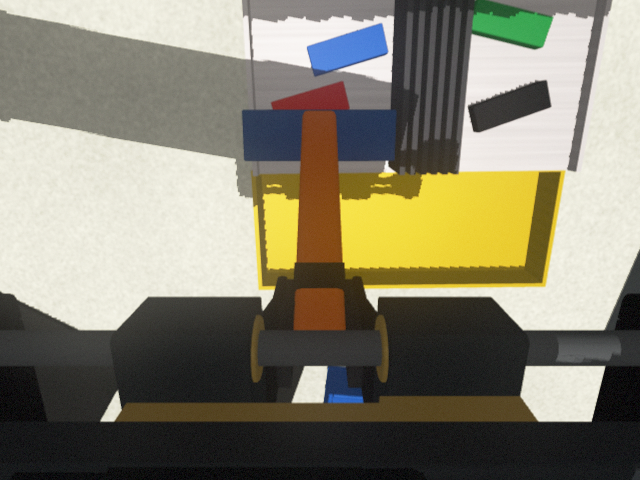

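The wrist view shows the block at columns 243–395, rows 110–160, sagging about 4° in the grip. Blue is at (347,49), red at (312,97), black at (510,105) and green at (512,25). I'll refine the offcuts and the station from this view.

Run:
```python
from h import *
np.set_printoptions(precision=4,suppress=True)
c=camera_model("wrist"); im=cv2.imread("pics/w5.png")
def S(p,z): return np.array([np.r_[st(q)] for q in plane(c,p,z)])
print("tray rim near corners, far corners",S([[261,289],[545,286],[564,170],[254,174]],.04), "expect x -.21,-.09 y +-.145")
for k,lo,hi in(("green",(50,120,40),(80,255,255)),("blue",(100,140,80),(125,255,255)),("red",(0,150,60),(6,255,255)),("redd",(174,150,60),(180,255,255))):
    for b in blobs(mask(im,lo,hi),200):
        print(k,b[0],b[2],"\n",S(b[2],.072))
print("black",S([[470,108],[545,81],[550,103],[476,131]],.072))
print("heatsink front z.11",S([[390,175],[460,175]],.11))
```

```text
tray rim near corners, far corners [[-0.2107  0.1431]
 [-0.2079 -0.1437]
 [-0.0913 -0.1416]
 [-0.0944  0.1442]] expect x -.21,-.09 y +-.145
green 2444 [[467.5, 31.600000381469727], [475.70001220703125, -2.0], [551.7999877929688, 16.700000762939453], [543.5999755859375, 50.29999923706055]] 
 [[ 0.018  -0.0291]
 [ 0.0405 -0.0327]
 [ 0.0279 -0.0914]
 [ 0.0049 -0.0891]]
blue 870 [[324.0, 367.0], [363.0, 367.0], [363.0, 402.0], [324.0, 402.0]] 
 [[-0.2798  0.0796]
 [-0.2799  0.0411]
 [-0.3215  0.0399]
 [-0.3214  0.0795]]
blue 2144 [[305.70001220703125, 46.20000076293945], [380.79998779296875, 23.399999618530273], [389.5, 52.20000076293945], [314.3999938964844, 75.0]] 
 [[ 0.0082  0.0941]
 [ 0.0237  0.0371]
 [ 0.0038  0.0295]
 [-0.0124  0.0875]]
red 886 [[272.0, 108.0], [272.0, 85.0], [348.0, 85.0], [348.0, 108.0]] 
 [[-0.037   0.1217]
 [-0.0197  0.121 ]
 [-0.0198  0.061 ]
 [-0.0371  0.0607]]
black [[-0.0373 -0.0372]
 [-0.0172 -0.0939]
 [-0.0336 -0.1006]
 [-0.0552 -0.044 ]]
heatsink front z.11 [[-0.0853  0.0311]
 [-0.0854 -0.021 ]]
```

Station geometry agrees within 2 mm. Green's rear corner is at x = +40 mm, so I need the scraper leaning about 12° further to reach behind it under the bar. I'll pivot it in the grip by pressing the block on top of the fixed heat sink.

Request:
jog_arm(
  claw=[1,1,1,1,1,1,1,1],
  offset=[
    [1,2,0],
    [1.4,3.2,0],
    [1.4,3.2,0],
    [0,0,1],
    [0,0,1],
    [0,0,0.7],
    [0,0,0.6],
    [0,0,0],
  ],
  turn=[0,0,0,0,0,0,0,0],
)

```text
t: 8.4
eef_pos: [0.5547, 0.0017, 0.2059]
tool_rot: [0.648, 0.762, -0.001, 0.003]
force: [-0.5, -7.4, 9.0]
gripper_width: 0.228
grasp_force: 30.0
```

Run:
```python
from h import *
go([*wd(-.085,0),.2037],99.6); print(st(monitor.sense()["eef_pos"]),monitor.sense()["wrist_torque"])
```

```text
t 8.4 tcp [0.5547 0.0017 0.2059] head 99.23 tilt 0.33 F [-0.5 -7.4  9. ] w 1.98 q [ 0.52  0.26 -0.71  1.65  0.18  1.3  -0.06]
 now-axes cm [ 0.47 -0.08  0.22]  after-turn cm [ 0.47 -0.08  0.22]  turn -0.37
[-0.08972807 -0.00076346] [-1.5611834   0.02671383  0.08837154]
```

Request:
jog_arm(
  claw=[1,1,1,1,1,1,1],
  offset=[
    [-0.4,0,0.3],
    [-0.5,0,0.4],
    [-0.5,0,0.4],
    [-0.5,0,0.4],
    [-0.4,0,0.3],
    [0,0,0],
    [0,0,0],
  ],
  turn=[0,0,0,0,0,0,0],
)

```text
t: 9.1
eef_pos: [0.5583, -0.02, 0.188]
tool_rot: [0.647, 0.762, -0.0, 0.002]
force: [0.2, -5.5, 8.5]
gripper_width: 0.225
grasp_force: 30.0
```

Request:
jog_arm(
  claw=[1,1,1,1],
  offset=[
    [0,0,-1.5],
    [0,0,-2],
    [0,0,-1.5],
    [0,0,0],
  ],
  turn=[0,0,0,0],
)

```text
t: 9.5
eef_pos: [0.5586, -0.0164, 0.239]
tool_rot: [0.646, 0.763, 0.001, 0.002]
force: [0.1, 0.9, -2.7]
gripper_width: 0.226
grasp_force: 30.0
```

Run:
```python
from h import *
go([*wd(-.085,0),.2037],99.6); print(st(monitor.sense()["eef_pos"])); held("w6")
```

```text
t 9.5 tcp [ 0.5586 -0.0164  0.239 ] head 99.51 tilt 0.21 F [ 0.1  0.9 -2.7] w 1.96 q [ 0.55  0.24 -0.7   1.59  0.16  1.36 -0.01]
 now-axes cm [ 2.33 -0.18  3.53]  after-turn cm [ 2.32 -0.16  3.53]  turn -0.09
[-0.10822598 -0.00160511]
(1588, array([238.3,  67.7]), [[197.89999389648438, 64.5999984741211], [269.6000061035156, 41.900001525878906], [278.70001220703125, 70.80000305175781], [207.0, 93.5]])
grasp 30.0
level exp px [[241.2, 149.9], [396.8, 149.8], [238.0, 96.1], [399.8, 96.0]]
```

View pics/w6.png

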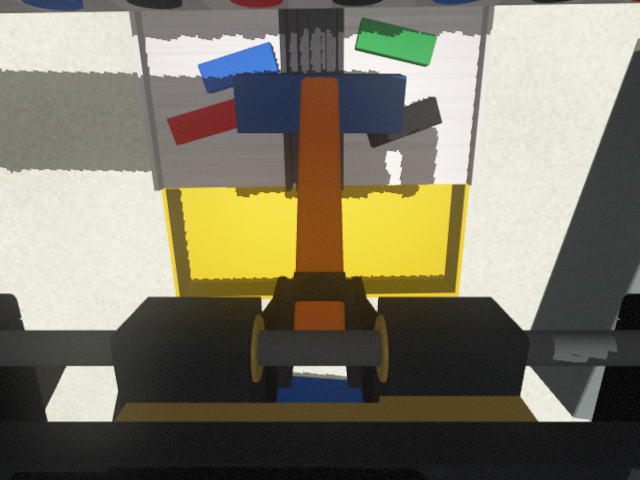

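The wrist view shows the block closer and farther forward, at columns 234–405, rows 73–132, so it has pivoted. I'll work out by how much from its apparent width.

```bash
cat >> h.py <<'E'
def edge(l,r,row):
    """point of block edge (92 mm wide) in tool frame rel. to grasp point: forward(tool x), up"""
    c=camera_model("wrist"); s=monitor.sense()
    v=np.c_[[[l,row],[r,row]],[1,1]]@np.linalg.inv(c["K"]).T; d=.092/(v[1,0]-v[0,0]); p=v.mean(0)*d
    w=c["origin"]+R.from_quat(c["attitude"]).apply(p); q=R.from_quat(s["tool_rot"]).inv().apply(w-s["eef_pos"])
    return q[0],-(q[2]+.0187),q[1]
E
python3 - <<'E'
from h import *
a=edge(235,404,132); b=edge(233,406,75); print(a,b, "tilt",np.degrees(np.arctan2(b[1]-a[1],b[0]-a[0])), "from near edge dir", 33.97-np.degrees(np.arctan2(a[0],-a[1]))+0, np.hypot(a[0],a[1]))
print("untilted: ",np.degrees(np.arctan2(.0609,.0904)),np.hypot(.0609,.0904))
E
```

```text
(np.float64(0.07182424197707553), np.float64(-0.07470129720470503), np.float64(6.507214826843495e-05)) (np.float64(0.10101203261772676), np.float64(-0.07852459761961084), np.float64(9.272173046890534e-05)) tilt -7.462669207924076 from near edge dir -9.905131644386728 0.10362917320738968
untilted:  33.96706786421931 0.10899986238523422
```

Request:
jog_arm(
  claw=[1,1,1,1,1,1,1,1],
  offset=[
    [0,1.5,0],
    [0,2.5,0],
    [0,2.5,0],
    [0,1.2,1],
    [0,0,2.5],
    [0,0,2.5],
    [0,0,1.8],
    [0,0,0],
  ],
  turn=[0,0,0,0,0,0,0,0],
)

```text
t: 10.35
eef_pos: [0.6322, -0.004, 0.1553]
tool_rot: [0.646, 0.763, -0.002, -0.002]
force: [-1.1, 0.5, -2.6]
gripper_width: 0.223
grasp_force: 30.0
```

Request:
jog_arm(
  claw=[1,1,1,1,1,1,1],
  offset=[
    [1,0,0],
    [1.5,0,0],
    [1.5,0,0],
    [1.5,0,0],
    [1,0,0],
    [0.5,0,0],
    [0,0,0],
  ],
  turn=[0,0,0,0,0,0,0],
)

```text
t: 11.05
eef_pos: [0.622, 0.0667, 0.1587]
tool_rot: [0.645, 0.764, 0.0, 0.0]
force: [-0.7, -0.0, -4.3]
gripper_width: 0.225
grasp_force: 30.0
```

Run:
```python
from h import *
go([*wd(-.0265,-.078),.1377],99.6); print(st(monitor.sense()["eef_pos"]))
im=snapshot("scene")[:,:,::-1]; cv2.imwrite("pics/s2.png",im); cv2.imwrite("pics/s2c.png",cv2.resize(im[150:310,290:450],(640,640),interpolation=cv2.INTER_CUBIC)[:600])
```

```text
t 11.05 tcp [0.622  0.0667 0.1587] head 99.63 tilt 0.01 F [-0.7 -0.  -4.3] w 1.96 q [ 0.34  0.46 -0.69  1.51  0.3   1.28 -0.22]
 now-axes cm [1.04 0.   2.1 ]  after-turn cm [1.04 0.   2.1 ]  turn 0.03
[-0.03685884 -0.07797264]
```

View pics/s2c.png

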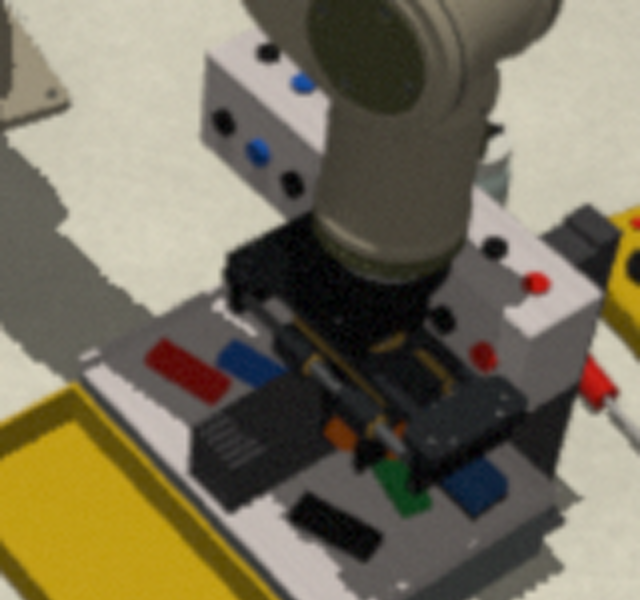

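The crop shows the block at (470,485), already behind green at (405,485), with the hand clear in front of the bar. I'll creep the last centimetre and lower.

Request:
jog_arm(
  claw=[1,1,1,1],
  offset=[
    [0.4,0,0],
    [0.4,0,0],
    [0.2,0,0],
    [0,0,0],
  ],
  turn=[0,0,0,0],
)

```text
t: 11.5
eef_pos: [0.6204, 0.076, 0.1586]
tool_rot: [0.646, 0.764, 0.0, -0.0]
force: [0.6, -0.9, -3.3]
gripper_width: 0.227
grasp_force: 30.0
```

Request:
jog_arm(
  claw=[1,1,1,1,1],
  offset=[
    [0,0,0.6],
    [0,0,0.7],
    [0,0,0.5],
    [0,0,0.3],
    [0,0,0],
  ],
  turn=[0,0,0,0,0],
)

```text
t: 12.0
eef_pos: [0.6217, 0.0726, 0.1387]
tool_rot: [0.647, 0.763, -0.001, 0.002]
force: [-2.4, -7.8, 11.6]
gripper_width: 0.228
grasp_force: 30.0
```

Run:
```python
from h import *
go([*wd(-.0265,-.078),.1377],99.6); print(st(monitor.sense()["eef_pos"]))
im=snapshot("scene")[:,:,::-1]; cv2.imwrite("pics/s3.png",im); cv2.imwrite("pics/s3c.png",cv2.resize(im[220:310,350:450],(666,600),interpolation=cv2.INTER_CUBIC))
```

```text
t 12.0 tcp [0.6217 0.0726 0.1387] head 99.39 tilt 0.22 F [-2.4 -7.8 11.6] w 1.98 q [ 0.33  0.48 -0.68  1.54  0.32  1.24 -0.24]
 now-axes cm [ 0.44 -0.06  0.1 ]  after-turn cm [ 0.44 -0.06  0.1 ]  turn -0.21
[-0.0309311  -0.07861932]
```

View pics/s3c.png

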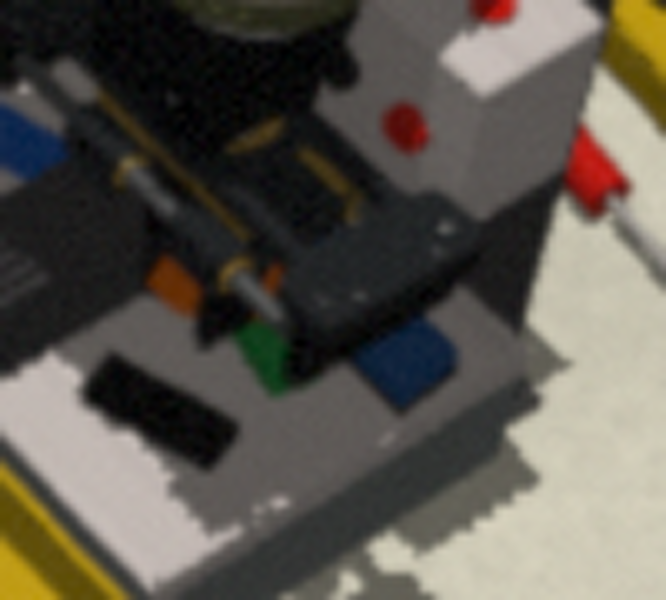

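The crop shows the block at (405,365) on the plate, behind green at (265,360), with black at (160,410). It is pressed on at about 15 N, so I'll wipe.

Request:
jog_arm(
  claw=[1,1,1,1,1,1],
  offset=[
    [-0.8,0,0],
    [-1.5,0,0],
    [-1.5,0,0],
    [-1.5,0,0],
    [-1.5,0,0],
    [-1,0,0],
  ],
  turn=[0,0,0,0,0,0],
)

```text
t: 12.65
eef_pos: [0.6337, -0.0037, 0.1374]
tool_rot: [0.646, 0.763, -0.0, 0.0]
force: [-0.3, 3.1, 0.4]
gripper_width: 0.225
grasp_force: 30.0
```

```bash
cat >> h.py <<'E'
def offs(n="top"):
    im=cv2.cvtColor(snapshot(n),cv2.COLOR_RGB2BGR); cv2.imwrite(f"pics/{n}_{monitor.sense()['t']:.2f}.png",im)
    for k,lo,hi in(("green",(50,120,30),(80,255,255)),("blue",(100,140,40),(125,255,255)),("red",(0,150,50),(4,255,255)),("red2",(174,150,50),(180,255,255)),("black",(0,0,0),(180,255,40))):
        for a,ctr,_ in blobs(mask(im,lo,hi),30):
            for z in (.072,.016):
                p=st(plane(CM[n],ctr,z)[0])
                if a<700 and -.21<p[0]<.1 and abs(p[1])<.145: print(n,k,a,ctr,"z",z,p.round(3))
E
python3 - <<'E'
from h import *
go([*wd(-.0265,-.078),.1377],99.6); print(st(monitor.sense()["eef_pos"])); offs("scene")
E
```

```text
t 12.65 tcp [ 0.6337 -0.0037  0.1374] head 99.45 tilt 0.02 F [-0.3  3.1  0.4] w 1.95 q [ 0.43  0.49 -0.66  1.51  0.31  1.24 -0.11]
 now-axes cm [ 8.17  0.   -0.03]  after-turn cm [ 8.17  0.03 -0.03]  turn -0.15
[-0.10816351 -0.07774666]
scene blue 84 [389.  286.8] z 0.072 [-0.014 -0.112]
scene blue 84 [389.  286.8] z 0.016 [ 0.018 -0.085]
```

Request:
jog_arm(
  claw=[1,1,1,1,1,1,1],
  offset=[
    [-1,0,0.2],
    [-1.5,0,0],
    [-1.5,0,0],
    [-1.5,0,0],
    [-1.2,0,0],
    [-1,0,0],
    [0,0,0],
  ],
  turn=[0,0,0,0,0,0,0],
)

```text
t: 13.4
eef_pos: [0.646, -0.0805, 0.1348]
tool_rot: [0.647, 0.763, -0.001, 0.0]
force: [-0.3, 0.0, -3.4]
gripper_width: 0.223
grasp_force: 30.0
```

Run:
```python
from h import *
go([*wd(-.0265,-.078),.1377],99.6); print(st(monitor.sense()["eef_pos"])); offs("scene"); offs("top")
```

```text
t 13.4 tcp [ 0.646  -0.0805  0.1348] head 99.38 tilt 0.12 F [-0.3  0.  -3.4] w 1.94 q [ 0.51  0.52 -0.63  1.47  0.32  1.25  0.01]
 now-axes cm [15.95  0.03 -0.32]  after-turn cm [15.95  0.1  -0.29]  turn -0.22
[-0.18595976 -0.07702705]
scene green 46 [352.4 308.9] z 0.072 [-0.133 -0.112]
scene green 46 [352.4 308.9] z 0.016 [-0.107 -0.085]
scene blue 93 [365.  301.5] z 0.072 [-0.094 -0.112]
scene blue 93 [365.  301.5] z 0.016 [-0.066 -0.085]
scene blue 34 [355.4 242.7] z 0.072 [0.007 0.054]
scene blue 34 [355.4 242.7] z 0.016 [0.04 0.09]
top blue 150 [257.9 251.7] z 0.072 [0.006 0.061]
top blue 150 [257.9 251.7] z 0.016 [0.01  0.053]
top red 158 [276.2 260.9] z 0.072 [-0.035  0.089]
top red 158 [276.2 260.9] z 0.016 [-0.032  0.083]
top black 80 [268.4 231.3] z 0.072 [-0.026  0.015]
top black 80 [268.4 231.3] z 0.016 [-0.023  0.006]
top black 83 [294.5 200. ] z 0.072 [-0.1   -0.052]
top black 83 [294.5 200. ] z 0.016 [-0.1   -0.063]
top black 126 [308.9 197.2] z 0.072 [-0.136 -0.053]
top black 126 [308.9 197.2] z 0.016 [-0.137 -0.065]
```

Request:
jog_arm(
  claw=[1,1,1,1,1,1,1,1],
  offset=[
    [-0.8,0,0],
    [-0.8,0,0],
    [0,0,0],
    [0,0,-2],
    [0,0,-3],
    [0,0,-3],
    [0,0,-2.5],
    [0,0,0],
  ],
  turn=[0,0,0,0,0,0,0,0],
)

```text
t: 14.3
eef_pos: [0.6505, -0.0927, 0.2447]
tool_rot: [0.646, 0.764, 0.002, 0.003]
force: [0.7, 1.1, -2.8]
gripper_width: 0.228
grasp_force: 30.0
```

Request:
jog_arm(
  claw=[1,1,1,1,1,1,1,1],
  offset=[
    [0.5,-1,0],
    [0.8,-2,0],
    [1.5,-3,0],
    [1.5,-3,0],
    [1.5,-3,0],
    [1.5,-2.5,0],
    [1,-1,0],
    [0,0,0],
  ],
  turn=[0,0,0,0,0,0,0,0],
)

```text
t: 15.1
eef_pos: [0.4807, -0.036, 0.24]
tool_rot: [0.645, 0.764, -0.001, 0.0]
force: [1.3, -0.6, -3.0]
gripper_width: 0.228
grasp_force: 30.0
```

Run:
```python
from h import *
go([*wd(-.108,.078),.16],99.6); print(st(monitor.sense()["eef_pos"])); offs("scene"); offs("top"); held("w7")
im=cv2.imread("pics/w7.png"); hsv=cv2.cvtColor(im,cv2.COLOR_BGR2HSV)
m=mask(im,(100,140,25),(125,255,255)); 
for b in blobs(m[:260],200): print(b[0],b[2])
```

```text
t 15.1 tcp [ 0.4807 -0.036   0.24  ] head 99.62 tilt 0.09 F [ 1.3 -0.6 -3. ] w 1.98 q [ 0.69  0.05 -0.72  1.77  0.04  1.34  0.13]
 now-axes cm [0.66 0.06 8.  ]  after-turn cm [0.65 0.05 8.  ]  turn 0.02
[-0.1145117   0.07850584]
scene green 100 [348. 304.] z 0.072 [-0.133 -0.094]
scene green 100 [348. 304.] z 0.016 [-0.107 -0.066]
scene blue 82 [352.3 241.2] z 0.072 [0.003 0.063]
scene blue 82 [352.3 241.2] z 0.016 [0.036 0.099]
scene blue 138 [348.8 223.8] z 0.072 [0.035 0.12 ]
scene red 130 [336.6 242.4] z 0.072 [-0.035  0.085]
scene red 130 [336.6 242.4] z 0.016 [-0.004  0.122]
scene black 117 [341.1 311.9] z 0.072 [-0.162 -0.103]
scene black 117 [341.1 311.9] z 0.016 [-0.137 -0.075]
top blue 138 [257.9 251.7] z 0.072 [0.006 0.061]
top blue 138 [257.9 251.7] z 0.016 [0.01  0.053]
top black 142 [271.1 262.3] z 0.072 [-0.022  0.091]
top black 142 [271.1 262.3] z 0.016 [-0.019  0.085]
top black 35 [268.4 242.4] z 0.072 [-0.022  0.042]
top black 35 [268.4 242.4] z 0.016 [-0.019  0.034]
top black 276 [259.8 228.2] z 0.072 [-0.007  0.005]
top black 276 [259.8 228.2] z 0.016 [-0.003 -0.0
[... 370 characters left out ...]
[298.79998779296875, 53.79999923706055], [371.8999938964844, 31.299999237060547], [380.6000061035156, 59.79999923706055], [307.6000061035156, 82.30000305175781]])
grasp 30.0
level exp px [[241.6, 150.1], [397.2, 149.9], [238.4, 96.3], [400.2, 96.1]]
212 [[370.5, 87.80000305175781], [395.70001220703125, 82.4000015258789], [403.5, 119.0999984741211], [378.29998779296875, 124.5]]
218 [[364.3999938964844, 87.9000015258789], [365.20001220703125, 74.19999694824219], [405.5, 76.5999984741211], [404.70001220703125, 90.30000305175781]]
1840 [[298.79998779296875, 53.79999923706055], [371.8999938964844, 31.299999237060547], [380.6000061035156, 59.79999923706055], [307.6000061035156, 82.30000305175781]]
```

Green and black are now in the tray, and blue and red are untouched. Same wipe in the near lane.

Request:
jog_arm(
  claw=[1,1,1,1,1,1],
  offset=[
    [0,0,2],
    [0,0,2.5],
    [0,0,2.5],
    [0,0,1],
    [0,0,0],
    [0,0,0],
  ],
  turn=[0,0,0,0,0,0],
)

```text
t: 15.85
eef_pos: [0.4829, -0.037, 0.1613]
tool_rot: [0.646, 0.764, 0.0, 0.0]
force: [0.1, -0.4, -3.5]
gripper_width: 0.23
grasp_force: 30.0
```

Request:
jog_arm(
  claw=[1,1,1,1,1,1,1,1],
  offset=[
    [1,0,0],
    [1.5,0,0],
    [1.5,0,0],
    [1.5,0,0],
    [1.2,0,0],
    [0.8,0,0],
    [0.4,0,0],
    [0,0,0],
  ],
  turn=[0,0,0,0,0,0,0,0],
)

```text
t: 16.65
eef_pos: [0.4691, 0.0413, 0.1605]
tool_rot: [0.646, 0.764, -0.0, 0.0]
force: [0.3, 0.2, -2.5]
gripper_width: 0.23
grasp_force: 30.0
```

Run:
```python
from h import *
go([*wd(-.0345,.078),.1375],99.6); print(st(monitor.sense()["eef_pos"])); offs("scene"); offs("top")
```

```text
t 16.65 tcp [0.4691 0.0413 0.1605] head 99.59 tilt 0.01 F [ 0.3  0.2 -2.5] w 2.0 q [ 0.58  0.1  -0.79  1.9   0.08  1.17 -0.07]
 now-axes cm [ 0.19 -0.1   2.3 ]  after-turn cm [ 0.19 -0.1   2.3 ]  turn -0.01
[-0.0363575   0.07704532]
scene green 98 [348.4 304.1] z 0.072 [-0.133 -0.095]
scene green 98 [348.4 304.1] z 0.016 [-0.107 -0.067]
scene blue 82 [352.1 241.1] z 0.072 [0.003 0.064]
scene blue 82 [352.1 241.1] z 0.016 [0.036 0.1  ]
scene blue 96 [367.5 232. ] z 0.072 [0.059 0.066]
scene blue 96 [367.5 232. ] z 0.016 [0.095 0.102]
scene red 132 [336.7 242.5] z 0.072 [-0.035  0.084]
scene red 132 [336.7 242.5] z 0.016 [-0.004  0.121]
scene black 116 [341.1 311.9] z 0.072 [-0.162 -0.103]
scene black 116 [341.1 311.9] z 0.016 [-0.137 -0.075]
top green 67 [298.1 197.9] z 0.072 [-0.109 -0.056]
top green 67 [298.1 197.9] z 0.016 [-0.11  -0.067]
top black 101 [308.5 195. ] z 0.072 [-0.135 -0.059]
top black 101 [308.5 195. ] z 0.016 [-0.137 -0.071]
```

Request:
jog_arm(
  claw=[1,1,1,1,1,1],
  offset=[
    [0.2,0,0.6],
    [0,0,0.7],
    [0,0,0.6],
    [0,0,0.4],
    [0,0,0],
    [0,0,0],
  ],
  turn=[0,0,0,0,0,0],
)

```text
t: 17.35
eef_pos: [0.4703, 0.0404, 0.1386]
tool_rot: [0.647, 0.763, -0.0, 0.002]
force: [-0.9, -9.7, 12.1]
gripper_width: 0.232
grasp_force: 30.0
```

Request:
jog_arm(
  claw=[1,1,1,1,1,1,1,1],
  offset=[
    [-0.8,0,0],
    [-1.5,0,0],
    [-1.5,0,0],
    [-1.5,0,0],
    [-1.5,0,0],
    [-1.5,0,0.2],
    [-1.5,0,0],
    [-1.5,0,0],
  ],
  turn=[0,0,0,0,0,0,0,0],
)

```text
t: 18.15
eef_pos: [0.4876, -0.0698, 0.1353]
tool_rot: [0.646, 0.764, -0.0, -0.0]
force: [-0.8, 2.5, 0.9]
gripper_width: 0.23
grasp_force: 30.0
```

Request:
jog_arm(
  claw=[1,1,1,1,1,1],
  offset=[
    [-1.5,0,0],
    [-1.5,0,0],
    [-1.2,0,0],
    [-0.8,0,0],
    [-0.4,0,0],
    [0,0,0],
  ],
  turn=[0,0,0,0,0,0],
)

```text
t: 18.75
eef_pos: [0.4965, -0.1221, 0.1354]
tool_rot: [0.646, 0.763, -0.0, -0.0]
force: [0.3, -0.6, -3.2]
gripper_width: 0.227
grasp_force: 30.0
```

Request:
jog_arm(
  claw=[1,1,1,1,1],
  offset=[
    [0,0,-2],
    [0,0,-3],
    [0,0,-3],
    [0,0,-2.5],
    [0,0,0],
  ],
  turn=[0,0,0,0,0],
)

```text
t: 19.25
eef_pos: [0.4982, -0.1211, 0.2439]
tool_rot: [0.645, 0.764, 0.001, 0.003]
force: [1.6, 0.8, -3.1]
gripper_width: 0.226
grasp_force: 30.0
```

Run:
```python
from h import *
go([*wd(-.0345,.078),.1375],99.6); print(st(monitor.sense()["eef_pos"])); offs("scene"); offs("top")
```

```text
t 19.25 tcp [ 0.4982 -0.1211  0.2439] head 99.62 tilt 0.32 F [ 1.6  0.8 -3.1] w 1.97 q [ 0.77  0.12 -0.67  1.7   0.08  1.35  0.26]
 now-axes cm [16.71 -0.3  10.59]  after-turn cm [16.68 -0.26 10.64]  turn 0.02
[-0.20134424  0.0754112 ]
scene green 100 [348.2 304.2] z 0.072 [-0.133 -0.095]
scene green 100 [348.2 304.2] z 0.016 [-0.107 -0.067]
scene blue 120 [319.2 273.2] z 0.072 [-0.136  0.026]
scene blue 120 [319.2 273.2] z 0.016 [-0.11  0.06]
scene blue 143 [322.1 238.1] z 0.072 [-0.059  0.12 ]
scene red 95 [306.  269.9] z 0.072 [-0.158  0.054]
scene red 95 [306.  269.9] z 0.016 [-0.134  0.09 ]
scene black 118 [341.1 312. ] z 0.072 [-0.162 -0.103]
scene black 118 [341.1 312. ] z 0.016 [-0.137 -0.075]
scene black 560 [363.5 255. ] z 0.072 [-0.002  0.008]
scene black 560 [363.5 255. ] z 0.016 [0.03  0.041]
top green 68 [298.1 197.9] z 0.072 [-0.109 -0.056]
top green 68 [298.1 197.9] z 0.016 [-0.11  -0.067]
top red 48 [318. 259.] z 0.072 [-0.135  0.1  ]
top red 48 [318. 259.] z 0.016 [-0.136  0.094]
top black 46 [268.2 232.7] z 0.072 [-0.025  0.018]
top black 46 [268.2 232.7] z 0.016 [-0.022  0.01 ]
top black 320 [308.7 244.3] z 0.072 [-0.118  0.061]
top black 320 [308.7 244.3] z 0.016 [-0.119  0.054]
top black 100 [308.5 195. ] z 0.072 [-0.135 -0.059]
top black 100 [308.5 195. ] z 0.016 [-0.137 -0.071]
```

All four offcuts read at tray level in the scene view, and the plate is empty. The scraper still leans about 10° in the grip, so before placing it I'll push the block's rear face against the fixed tray's outer wall to pivot it back slightly past level.

Request:
jog_arm(
  claw=[1,1,1,1,1,1,1],
  offset=[
    [-1.4,1,0],
    [-2.5,1.8,0],
    [-2.5,1.8,0],
    [-2.5,1.8,0],
    [-2.5,1.8,0],
    [-1.8,1.2,0],
    [0,0,0],
  ],
  turn=[0,0,0,0,0,0,0],
)

```text
t: 20.05
eef_pos: [0.6113, -0.2384, 0.2371]
tool_rot: [0.647, 0.763, -0.001, -0.002]
force: [-1.6, -0.6, -3.7]
gripper_width: 0.225
grasp_force: 30.0
```

Run:
```python
from h import *
go([*wd(-.335,-.02),.102],99.6); print(st(monitor.sense()["eef_pos"])); im=held("w8")
# block front top edge: brightness profile beside handle
for col in (260,380): print(col,[tuple(int(v) for v in im[r,col]) for r in range(60,170,6)])
offs("scene"); offs("top")
```

```text
t 20.05 tcp [ 0.6113 -0.2384  0.2371] head 99.43 tilt 0.2 F [-1.6 -0.6 -3.7] w 1.96 q [ 0.72  0.46 -0.59  1.32  0.25  1.44  0.31]
 now-axes cm [ 0.07  0.39 13.51]  after-turn cm [ 0.09  0.35 13.51]  turn -0.17
[-0.33588912 -0.01652265]
(139, array([356.1, 236.6]), [[351.1000061035156, 258.8999938964844], [356.79998779296875, 213.6999969482422], [361.1000061035156, 214.3000030517578], [355.3999938964844, 259.3999938964844]])
(280, array([347., 234.]), [[342.0, 259.0], [342.0, 209.0], [352.0, 209.0], [352.0, 259.0]])
(211, array([225.2, 228.5]), [[221.6999969482422, 259.0], [223.0, 198.0], [228.6999969482422, 198.10000610351562], [227.39999389648438, 259.1000061035156]])
(3643, array([264. , 225.5]), [[232.0, 192.0], [296.0, 192.0], [296.0, 259.0], [232.0, 259.0]])
(1917, array([107. , 150.5]), [[82.0, 126.0], [132.0, 126.0], [132.0, 175.0], [82.0, 175.0]])
grasp 30.0
level exp px [[242.0, 150.3], [397.5, 150.2], [238.9, 96.6], [400.6, 96.4]]
260 [(29, 93, 112), (114, 127, 133), (111, 126, 130), (112, 126, 130), (76, 58, 53), (79, 57, 50), (77, 55, 45), (80, 59, 47), (78, 55, 43), (74,
[... 836 characters left out ...]
311.9] z 0.072 [-0.162 -0.103]
scene black 118 [341.1 311.9] z 0.016 [-0.137 -0.075]
scene black 558 [363.5 254.9] z 0.072 [-0.002  0.008]
scene black 558 [363.5 254.9] z 0.016 [0.031 0.041]
top green 67 [298.1 197.9] z 0.072 [-0.109 -0.056]
top green 67 [298.1 197.9] z 0.016 [-0.11  -0.067]
top blue 122 [306.  248.6] z 0.072 [-0.11   0.071]
top blue 122 [306.  248.6] z 0.016 [-0.11   0.064]
top red 130 [316.9 259.5] z 0.072 [-0.132  0.101]
top red 130 [316.9 259.5] z 0.016 [-0.133  0.095]
top black 59 [267.9 231.5] z 0.072 [-0.025  0.015]
top black 59 [267.9 231.5] z 0.016 [-0.022  0.006]
top black 101 [308.5 195. ] z 0.072 [-0.135 -0.059]
top black 101 [308.5 195. ] z 0.016 [-0.137 -0.071]
```

Both views now place all four offcuts at tray-floor level. Lowering beside the tray wall and pushing.

Request:
jog_arm(
  claw=[1,1,1,1,1,1],
  offset=[
    [0,0,2.5],
    [0,0,3],
    [0,0,3],
    [0,0,3],
    [0,0,2],
    [0,0,0],
  ],
  turn=[0,0,0,0,0,0],
)

```text
t: 20.8
eef_pos: [0.6087, -0.235, 0.1023]
tool_rot: [0.645, 0.764, -0.001, -0.003]
force: [0.8, 0.8, -2.5]
gripper_width: 0.228
grasp_force: 30.0
```

Request:
jog_arm(
  claw=[1,1,1,1,1,1,1,1],
  offset=[
    [1,0,0],
    [1,0,0],
    [0.6,0,0],
    [0.5,0,0],
    [0.5,0,0],
    [0.5,0,0],
    [0.4,0,0],
    [0,0,0],
  ],
  turn=[0,0,0,0,0,0,0,0],
)

```text
t: 21.6
eef_pos: [0.6037, -0.1916, 0.1057]
tool_rot: [0.646, 0.764, 0.0, 0.0]
force: [0.1, -2.3, -2.8]
gripper_width: 0.232
grasp_force: 30.0
```

```bash
cat >> h.py <<'E'
def rows(name):
    im=cv2.cvtColor(snapshot("wrist"),cv2.COLOR_RGB2BGR); cv2.imwrite(f"pics/{name}.png",im)
    m=mask(im,(100,70,20),(125,255,255)); m[:,295:350]=0; m[200:]=0
    for col in (250,260,280,360,380,390):
        r=np.where(m[:,col])[0]; print(col,(r.min(),r.max(),len(r)) if len(r) else None,end=" ")
    r=m[100:140].sum(0)>0.7*255*40; print("cols",np.where(r)[0][[0,-1]] if r.any() else None)
E
python3 - <<'E'
from h import *
go([*wd(-.335,-.02),.102],99.6); print(st(monitor.sense()["eef_pos"])); rows("w9")
E
```

```text
t 21.6 tcp [ 0.6037 -0.1916  0.1057] head 99.57 tilt 0.01 F [ 0.1 -2.3 -2.8] w 2.02 q [ 0.68  0.5  -0.59  1.55  0.29  1.18  0.2 ]
 now-axes cm [-4.66  0.32  0.37]  after-turn cm [-4.66  0.32  0.37]  turn -0.03
[-0.28841532 -0.01679832]
250 (np.int64(117), np.int64(166), 50) 260 (np.int64(117), np.int64(166), 50) 280 (np.int64(117), np.int64(166), 50) 360 (np.int64(117), np.int64(166), 50) 380 (np.int64(117), np.int64(166), 50) 390 (np.int64(118), np.int64(166), 49) cols None
```

Request:
jog_arm(
  claw=[1,1,1,1,1,1,1,1],
  offset=[
    [-1,0,0],
    [-2,0,0],
    [0,0,-2],
    [0,0,-3],
    [0,0,-3],
    [0,0,-3],
    [0,0,-1.5],
    [0,0,0],
  ],
  turn=[0,0,0,0,0,0,0,0],
)

```text
t: 22.45
eef_pos: [0.6096, -0.2229, 0.2323]
tool_rot: [0.646, 0.763, 0.001, 0.002]
force: [-0.5, 0.2, -3.0]
gripper_width: 0.223
grasp_force: 30.0
```

Request:
jog_arm(
  claw=[1,1,1,1,1,1,1,1],
  offset=[
    [-1,-1.5,0],
    [-2,-3,0],
    [-2,-3.2,0],
    [-2,-3.2,0],
    [-2,-3.2,0],
    [-2,-3,0],
    [-1.5,-2,0],
    [0,-0.5,0],
  ],
  turn=[0,0,0,0,0,0,0,0],
)

```text
t: 23.25
eef_pos: [0.4321, -0.3811, 0.2283]
tool_rot: [0.648, 0.761, -0.001, -0.001]
force: [0.8, -0.3, -3.7]
gripper_width: 0.225
grasp_force: 30.0
```

Request:
jog_arm(
  claw=[1,1],
  offset=[
    [0,0,0],
    [0,0,0],
  ],
  turn=[0,0],
)

```text
t: 23.45
eef_pos: [0.4366, -0.3764, 0.2296]
tool_rot: [0.645, 0.764, 0.0, -0.001]
force: [0.4, -0.5, -2.9]
gripper_width: 0.228
grasp_force: 30.0
```

Run:
```python
from h import *
go([.4345,-.3795,.0933],99.6); rows("w10")
c=camera_model("wrist"); im=cv2.imread("pics/w10.png")
m=mask(im,(0,0,0),(180,255,70))
# mat centre via top view (block occludes little): dark blob near expected
it=cv2.cvtColor(snapshot("top"),cv2.COLOR_RGB2BGR); cv2.imwrite("pics/t10.png",it)
for b in blobs(mask(it,(0,0,0),(180,255,45)),300):
    p=plane(CM["top"],b[1],.004)[0]
    print(b[0],b[1],p.round(4)) if abs(p[0]-.42)<.1 and abs(p[1]+.31)<.15 else None
print("expected mat corners px in wrist",proj(c,[[.4225,-.3085,.004]]))
```

```text
t 23.45 tcp [ 0.4366 -0.3764  0.2296] head 99.62 tilt 0.08 F [ 0.4 -0.5 -2.9] w 1.99 q [ 1.07  0.27 -0.53  1.56  0.14  1.35  0.7 ]
 now-axes cm [-0.29 -0.25 13.63]  after-turn cm [-0.27 -0.26 13.63]  turn 0.02
250 (np.int64(127), np.int64(174), 48) 260 (np.int64(127), np.int64(175), 49) 280 (np.int64(127), np.int64(175), 49) 360 (np.int64(0), np.int64(175), 90) 380 (np.int64(126), np.int64(175), 50) 390 (np.int64(127), np.int64(175), 49) cols [427 590]
2426 [416.8 278. ] [ 0.4265 -0.309   0.004 ]
expected mat corners px in wrist [[316.31913366 127.86186115]]
```

Request:
jog_arm(
  claw=[1,1,1,1,1,1,1,1],
  offset=[
    [1.4,0,0],
    [0,0,2],
    [0,0,3],
    [0,0,3],
    [0,0,2],
    [0,0,1.5],
    [0,0,0.5],
    [0,0,0],
  ],
  turn=[0,0,0,0,0,0,0,0],
)

```text
t: 24.35
eef_pos: [0.434, -0.363, 0.1105]
tool_rot: [0.646, 0.764, 0.0, -0.0]
force: [-0.4, 0.0, -2.8]
gripper_width: 0.225
grasp_force: 30.0
```

Run:
```python
from h import *
go([.4335,-.3622,.1056],99.6); rows("w11")
```

```text
t 24.35 tcp [ 0.434  -0.363   0.1105] head 99.58 tilt 0.02 F [-0.4  0.  -2.8] w 1.96 q [ 1.05  0.34 -0.52  1.73  0.19  1.12  0.64]
 now-axes cm [ 0.09 -0.03  0.49]  after-turn cm [ 0.09 -0.03  0.49]  turn -0.02
250 (np.int64(127), np.int64(177), 51) 260 (np.int64(127), np.int64(177), 51) 280 (np.int64(127), np.int64(177), 51) 360 (np.int64(0), np.int64(177), 90) 380 (np.int64(0), np.int64(177), 79) 390 (np.int64(0), np.int64(177), 64) cols [476 639]
```

Request:
jog_arm(
  claw=[1,1,1,1,1,1,1,1],
  offset=[
    [0,0,0.5],
    [-0.2,0,0.3],
    [-0.4,0,0.3],
    [-0.4,0,0.3],
    [-0.4,0,0.2],
    [-0.4,0,0.2],
    [0,0,0],
    [0,0,0],
  ],
  turn=[0,0,0,0,0,0,0,0],
)

```text
t: 25.2
eef_pos: [0.4379, -0.3824, 0.0941]
tool_rot: [0.646, 0.763, -0.0, 0.002]
force: [0.2, -1.5, 5.5]
gripper_width: 0.232
grasp_force: 30.0
```

Run:
```python
from h import *
go([.4335,-.3622,.0933],99.6); rows("w12"); print(monitor.sense()["wrist_torque"])
```

```text
t 25.2 tcp [ 0.4379 -0.3824  0.0941] head 99.53 tilt 0.2 F [ 0.2 -1.5  5.5] w 2.02 q [ 1.06  0.39 -0.51  1.71  0.21  1.09  0.65]
 now-axes cm [ 2.07 -0.1   0.07]  after-turn cm [ 2.07 -0.1   0.08]  turn -0.07
250 (np.int64(100), np.int64(154), 55) 260 (np.int64(100), np.int64(154), 55) 280 (np.int64(100), np.int64(154), 55) 360 (np.int64(100), np.int64(154), 55) 380 (np.int64(101), np.int64(154), 54) 390 (np.int64(101), np.int64(154), 54) cols [239 639]
[-0.16784241 -0.23067036 -0.03335947]
```

The block reads level, at rows 100–154, and is lightly pressed on the mat. Releasing and withdrawing upward.

Request:
jog_arm(
  claw=[3,5,6,6,6,6,6,6],
  offset=[
    [0,0,0],
    [0,0,0],
    [0,0,0],
    [0,0,0],
    [0,0,0],
    [0,0,0],
    [0,0,0],
    [0,0,0],
  ],
  turn=[0,0,0,0,0,0,0,0],
)

```text
t: 26.05
eef_pos: [0.4368, -0.3813, 0.0926]
tool_rot: [0.646, 0.764, -0.0, 0.0]
force: [-0.1, -0.6, 0.8]
gripper_width: 0.684
grasp_force: 0.0
```

Request:
jog_arm(
  claw=[6,6,6,6,6,6,6,6],
  offset=[
    [0,0,-1],
    [0,0,-2],
    [0,0,-3],
    [0,0,-3],
    [0,0,-3],
    [-2,0,0],
    [-4,0,0],
    [-4,0,0],
  ],
  turn=[0,0,0,0,0,0,0,0],
)

```text
t: 26.85
eef_pos: [0.4537, -0.481, 0.2143]
tool_rot: [0.645, 0.764, -0.0, 0.001]
force: [1.3, -0.7, 0.2]
gripper_width: 0.689
grasp_force: 0.0
```

Request:
jog_arm(
  claw=[6,6,6,6,6,6],
  offset=[
    [-4,0,0],
    [-4,0,0],
    [-4,0,0],
    [-3,0,0],
    [0,0,0],
    [0,0,0],
  ],
  turn=[0,0,0,0,0,0],
)

```text
t: 27.45
eef_pos: [0.4784, -0.6278, 0.2123]
tool_rot: [0.646, 0.763, 0.0, -0.0]
force: [-0.2, 1.4, -0.7]
gripper_width: 0.691
grasp_force: 0.0
```

Run:
```python
from h import *
go([.4335,-.3622,.0933],99.6)
a=cv2.cvtColor(snapshot("top"),cv2.COLOR_RGB2BGR);b=cv2.cvtColor(snapshot("scene"),cv2.COLOR_RGB2BGR)
cv2.imwrite("pics/tf.png",a);cv2.imwrite("pics/sf.png",b)
for n,im,(y0,y1,x0,x1) in(("top",a,(225,330,360,470)),("scene",b,(230,330,170,270))):
    for k,lo,hi in(("blue",(100,100,30),(125,255,255)),("or",(3,120,50),(16,255,255)),("dark",(0,0,0),(180,255,45))):
        m=mask(im,lo,hi); k0=np.zeros_like(m); k0[y0:y1,x0:x1]=m[y0:y1,x0:x1]
        for bl in blobs(k0,30): print(n,k,bl[0],bl[1],bl[2],plane(CM[n],bl[1],{"blue":.026,"or":.08,"dark":.004}[k])[0].round(3))
offs("top"); offs("scene")
out=np.zeros((480,800,3),np.uint8); out[:, :400]=cv2.resize(b[225:345,165:265],(400,480)); out[:,400:]=cv2.resize(a[150:330,290:440+0],(400,480)); cv2.imwrite("pics/final.png",out)
```

```text
t 27.45 tcp [ 0.4784 -0.6278  0.2123] head 99.54 tilt 0.06 F [-0.2  1.4 -0.7] w 6.01 q [ 1.05  0.76 -0.41  0.88  0.27  1.54  0.91]
 now-axes cm [26.92 -0.03 11.92]  after-turn cm [26.93  0.   11.9 ]  turn -0.06
top blue 165 [421.2 288.3] [[413.70001220703125, 282.0], [426.6000061035156, 280.20001220703125], [428.70001220703125, 294.6000061035156], [415.79998779296875, 296.5]] [ 0.4   -0.316  0.026]
top blue 226 [383. 272.] [[374.0, 264.0], [392.0, 264.0], [392.0, 280.0], [374.0, 280.0]] [ 0.438 -0.221  0.026]
top blue 156 [417.4 265.2] [[409.8999938964844, 259.20001220703125], [422.5, 257.1000061035156], [424.8999938964844, 271.20001220703125], [412.20001220703125, 273.29998779296875]] [ 0.457 -0.307  0.026]
top blue 576 [419.5 231. ] [[393.0, 225.0], [446.0, 225.0], [446.0, 237.0], [393.0, 237.0]] [ 0.543 -0.313  0.026]
top or 254 [431.3 274.3] [[412.8999938964844, 273.3999938964844], [447.8999938964844, 266.3999938964844], [449.70001220703125, 275.29998779296875], [414.70001220703125, 282.29998779296875]] [ 0.43 -0.33  0.08]
top or 81 [459. 269.] [[453.0, 265.0], [465.0, 265.0], [4
[... 1896 characters left out ...]
0.072 [-0.025  0.015]
top black 55 [267.9 231.5] z 0.016 [-0.022  0.006]
top black 98 [308.4 195. ] z 0.072 [-0.135 -0.059]
top black 98 [308.4 195. ] z 0.016 [-0.137 -0.071]
scene green 100 [348.2 304.2] z 0.072 [-0.133 -0.095]
scene green 100 [348.2 304.2] z 0.016 [-0.107 -0.067]
scene blue 114 [319.8 272.8] z 0.072 [-0.134  0.026]
scene blue 114 [319.8 272.8] z 0.016 [-0.108  0.06 ]
scene red 96 [305.7 269.7] z 0.072 [-0.159  0.055]
scene red 96 [305.7 269.7] z 0.016 [-0.134  0.091]
scene black 118 [341. 312.] z 0.072 [-0.162 -0.103]
scene black 118 [341. 312.] z 0.016 [-0.138 -0.075]
scene black 576 [363.7 254.9] z 0.072 [-0.001  0.007]
scene black 576 [363.7 254.9] z 0.016 [0.031 0.041]
```

View pics/final.png

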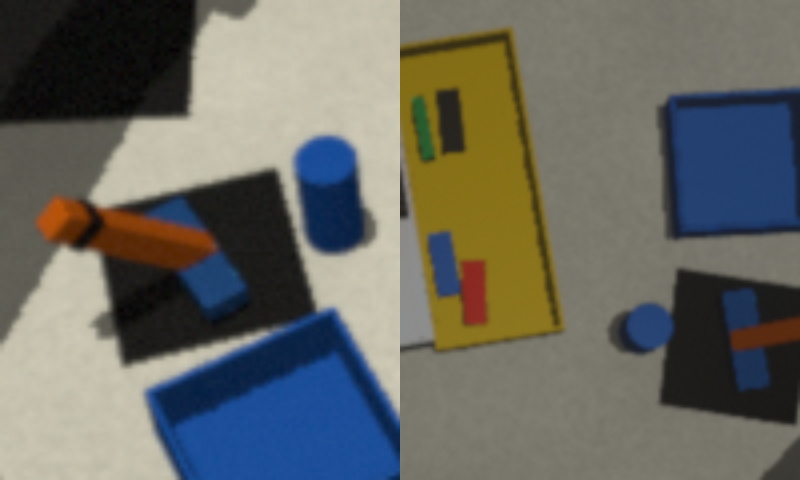

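The final picture shows the scraper standing flat near the mat's middle, about 6 mm off centre by measurement. All four offcuts lie in the tray (green and black at upper left, blue and red below), and the capacitor hasn't moved. Handing in.

```bash
python3 -c "
from station import manip
print(manip.finish_job())"
```

```text
the job is handed in; nothing more can be done
None
```

The job is handed in at about 27 s of robot time, with no verdict returned: my last pictures show all four offcuts in the yellow tray and the scraper released, standing flat about 6 mm from its mat's centre.

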